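Slide a freshly glued frame corner into its nest on the pinning jig

TASK

The oak frame corner lying on the plywood pinning jig has just been glued. Slide it flat along the board, without lifting it, into the nest that fits its right angle, point first, and press it home evenly until the sprung rollers on both sides have snapped in behind its legs, ready to be pinned. Leave the other things on the bench where they are.

Things in the scene. Friction and masses are not known exactly. Their poses are not given: they have to be found in the camera images.
- jig_board: plywood jig board fixed on the bench, 280 x 236 x 12 mm; origin under its centre, on the bench top. Its x axis points from its clear front half (robot's side) to the two nests at the back, fixed in the left and right back quarters (which is where varies). Both nests open to -x and are entered along +x; y to the left.
- corner_nest: right-angle nest: two waxed beech battens 16 mm high meet at an inside right angle. Origin on the board top, at the centre of the oak corner's 62 mm square when home; x and y axes parallel to the home corner's. Push direction: its (-1, +1) diagonal = the board's +x. Pocket 91 mm wide, opening in flared cheeks to a mouth 111 mm wide, 34 mm in front of the origin; highest parts 18 mm.
- corner_nest_home (a point): where the oak corner's inside corner (oak_inside) lies when it is fully home, 9 mm above the board top; same axes as corner_nest
- corner_nest_apex (a point): where the oak corner's outer point (oak_apex) lies when it is fully home, 9 mm above the board top
- straight_nest_mid (a point): middle of the other nest, a three-sided rectangular pocket 55 mm wide and 30 mm deep for short straight pieces, in the other back quarter of the board; 9 mm above the board top; the oak corner does not fit it
- oak_inside (a point): inside corner, half-way up (9 mm), of the oak L-shaped frame corner, 62 x 62 x 18 mm, 45 g flat on the board's front half, its point towards the nests within 0.4 rad. From the outer point the legs run along +x and -y: 62 mm long outside, 36 inside, 26 wide. The outer point is 36.8 mm from here along (-1, +1), the open 36 mm square notch on the (+1, -1) side, the centre of mass 2 mm towards it.
- oak_apex (a point): the outer point of the oak corner, half-way up; same axes as oak_inside. Its legs' outer faces are upright for 14 mm and their end faces over the full profile; the inner faces are upright only for the lowest 8 mm, above which the moulding slopes up and outwards to its 18 mm high top.
- corner_catch_left (a joint): sideways travel of the sprung upright steel roller (10 mm across) left of the right-angle nest, 5 mm in front of its origin. 0 = out (6 mm into the pocket), about 0.004 as a leg's tip passes, about 0.001 once snapped in behind the leg of a corner that is home. Passing both rollers takes 5 to 8 N along the push; over the last 4 mm they draw the corner home.
- corner_catch_right (a joint): the same for the roller on the right
- offcut: wood offcut, 42 x 75 x 30 mm, loose on the bench in front of the board on the right; origin under its centre; leave alone
- silver_corner: another corner sample, silver, 62 x 62 x 18 mm, loose on the bench on the right of the white mouldings; origin under the centre of its square; leave alone
- glue_bottle: white glue bottle with an orange tip, 39 x 61 mm, 192 mm tall, standing loose on the bench to the right of the white mouldings; origin under its centre; leave alone
- hose_flank (a point): nearest flank, 0.1 m up, of a fixed coiled yellow air hose that hangs down to the bench on the left of the board: a solid column about 0.18 m across in x and 0.15 m in y, from the bench to over 0.9 m high, which reaches from here to the left (+y); keep arm and gripper clear of it

How it is judged:
By the outcome, as a careful person would: the job done as asked, in the order asked, and still so for the second after the job is handed in, with the robot touching nothing.
It also fails if it takes over 51 s, if anything falls off the work surface, if the arm or the gripper's body presses on something with over 40 N, if the wrist force passes 120 N, or if a joint passes its speed limit or range.

ROBOT

A 6-joint arm with a two-finger parallel gripper is mounted at the origin on a cart in front of the work surface, level with it; the furniture and walls round the work are solid. World frame = base frame: x ahead of the robot, y to its left, z up, the work surface at z = 0. Lengths are in m, angles in rad, forces in N, time in s.
With the tool pointing down it reaches from about 0.275 to 0.825 m from the base axis. Payload 5.2 kg.
Tool frame: the origin (TCP) lies midway between the tips of the shut fingers; the grasp point (between the pads) lies 19 mm behind it; z points along the fingers, y is the line along which they close (so a half turn about z gives the same grasp; the last joint's range is limited). The gripper opens to 93 mm and grips with 3 to 60 N. Pads are 15 mm wide; open, the fingers measure 128 mm over their backs; the gripper's body (75 mm by 188 mm) begins 65 mm behind the grasp point.
Start: joints at [-1.5, 0.259, 1.535, -0, 1.348, -0.203], TCP at [0.149, -0.53, 0.219] pointing down, gripper open.
Joint ranges: [-3.14, 3.14], [-0.91, 2.08], [0.19, 2.58], [-1.22, 4.36], [0.22, 2.71], [-3.12, 3.12]. Speed limits (rad/s): [2.57, 2.57, 3.14, 3.14, 3.14, 3.14].

INTERFACE

Orientations are given as a unit quaternion [w, x, y, z].
In Python, from plant import robot gives the robot as it stands.
- The arm moves only by the tool play_rows, never from a script. Its argument "steps" is a list of rows, each an object with "xyz": the shift along the tool's x, y, z in mm, a list of three; "turn": the turn, a rotation vector about the tool's x, y, z in rad, a list of three; "hand": the opening, from 0 (shut) to 1 (fully open). In form: [{"xyz": [tx, ty, tz], "turn": [ax, ay, az], "hand": hand}, ...]. A call has 1 to 5 rows; each row is the pose to reach, as a shift and turn from the pose commanded when the call began, along the tool's axes at that moment; what a row does not reach only later rows make up. A row lasts 1/8 s, in which the tool goes at most 62.5 mm and 10.7 degrees, less where a joint would pass 70% of its speed; a pose out of reach is approached as far as the arm can. A call with a gripper value outside its range is refused whole. The fingers move at their own pace and stop on an object; the grip force is fixed at half the most. Time passes only in rows, so rows that repeat a pose let the fingers close. It gives the time, the measured TCP pose, the force, the opening and the grip force at its end, in the units of the state.
- robot.state(): the state, without advancing time (a new reading comes with each control period).
- robot.get_image(name): name is "scene" or "top" or "wrist"; returns a dict with "pixels" (480x640x3 uint8, blue, green, red), "mtx" (3x3 intrinsics, pixels), "extrinsics" (4x4, takes a point from camera to world coordinates). Camera axes: x right, y up, looking along -z (the intrinsics and any distortion apply to the point x, -y, -z); pixel columns grow to the right and rows downward; lengths in m; the calibration is good to about 2 mm. A picture is of the moment at which its call begins. There is no depth.
- robot.close_job(): hands the job in; it is judged then, once.
The state is a dict: "clock": time; "joint_pos": joint angles; "qd": joint speeds; "tau": joint torques, N m; "tcp_pos": TCP position; "tool_rot": TCP orientation; "force": force on the tool from outside, world axes, zero at the start; "ft_torque": the same for the moment, N m; "gripper_width": finger opening in m; "gripper_force": force on a finger pad.
Only numpy, scipy, OpenCV 4.12 (cv2) and the standard library are available. Lean on these libraries where they do the work, as an engineer would, in place of code of your own. Each camera call takes 0.05 s, during which the arm holds its last target. There are 200 camera calls.

## Working session

There is one attempt and no reset: what is moved stays moved. The work goes in short steps, Python scripts to look and compute and a tool call to move; the robot and the scene stay as the last step left them, time stands still between calls to the robot, and variables do not carry over. Pictures are saved under pics/ and viewed, at most 10 in all, crops included, and the job is handed in when it is done.

Besides the shell and the picture viewer there is one more tool, called after "Emit:" in YAML: its name, and indented under it one key for each argument. play_rows: Moves the arm, as the interface text tells. Its arguments: {"type":"object","properties":{"steps":{"type":"array"}},"required":["steps"]}

```bash
mkdir -p pics; cat > h.py <<'E'
import numpy as np, cv2
from plant import robot
from scipy.spatial.transform import Rotation as R
def snap(name,f):
    d=robot.get_image(name); cv2.imwrite('pics/'+f+'.png',d['pixels']); np.savez('pics/'+f+'.npz',m=d['mtx'],e=d['extrinsics']); return d
def cast(f,uv,z):
    c=np.load('pics/'+f+'.npz'); m,e=c['m'],c['e']
    uv=np.atleast_2d(np.asarray(uv,float)); p=(np.c_[uv,np.ones(len(uv))])@np.linalg.inv(m).T
    d=(p*[1,-1,-1])@e[:3,:3].T; o=e[:3,3]
    return o+d*((z-o[2])/d[:,2])[:,None]
def cross(f1,a,f2,b):
    def ray(f,uv):
        p0,p1=cast(f,uv,0)[0],cast(f,uv,.1)[0]; return p0,(p1-p0)/np.linalg.norm(p1-p0)
    (o,d),(q,g)=ray(f1,a),ray(f2,b)
    s=np.linalg.lstsq(np.c_[d,-g],q-o,rcond=None)[0]
    return (o+s[0]*d+q+s[1]*g)/2, np.linalg.norm(o+s[0]*d-q-s[1]*g)
E
python3 - <<'E'
from h import *
for n in('scene','top'):
    d=snap(n,n+'0'); print(d['mtx'].tolist(),d['extrinsics'].round(3).tolist(),d.keys())
s=robot.state(); print({k:np.round(v,3).tolist() for k,v in s.items()})
E
```

```text
[[592.6582102729849, 0.0, 321.0309071939584], [0.0, 592.6582102729849, 225.64771880748174], [0.0, 0.0, 1.0]] [[-0.472, 0.348, -0.81, -0.483], [-0.882, -0.196, 0.43, 0.681], [-0.009, 0.917, 0.399, 0.582], [0.0, 0.0, 0.0, 1.0]] dict_keys(['pixels', 'mtx', 'extrinsics'])
[[434.5235275592447, 0.0, 315.8322628396967], [0.0, 434.5235275592447, 236.8386906388657], [0.0, 0.0, 1.0]] [[-0.016, 0.995, -0.1, 0.422], [-0.999, -0.019, -0.027, 0.151], [-0.028, 0.1, 0.995, 0.922], [0.0, 0.0, 0.0, 1.0]] dict_keys(['pixels', 'mtx', 'extrinsics'])
{'clock': 0.1, 'joint_pos': [-1.5, 0.259, 1.536, -0.0, 1.348, -0.203], 'qd': [-0.001, -0.001, -0.004, 0.001, 0.003, -0.0], 'tau': [0.001, -43.821, -28.464, 0.072, 0.036, -0.0], 'tcp_pos': [0.149, -0.529, 0.218], 'tool_rot': [-0.001, 0.991, 0.136, 0.0], 'force': [-0.133, 0.943, 0.462], 'ft_torque': [-0.015, -0.007, -0.018], 'gripper_force': 0.0, 'gripper_width': 0.093}
```

View pics/scene0.png

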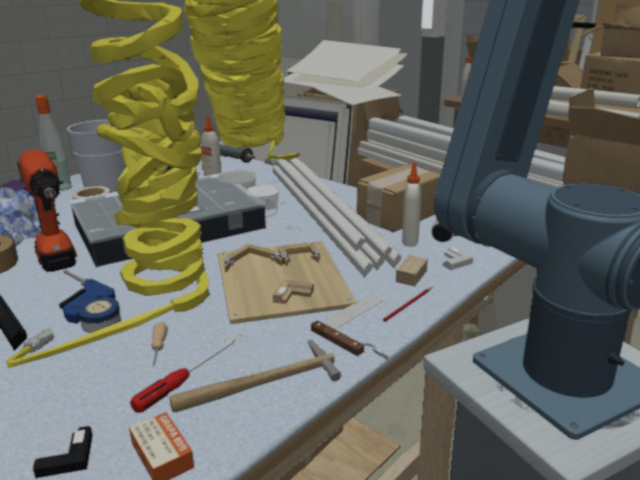

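View pics/top0.png

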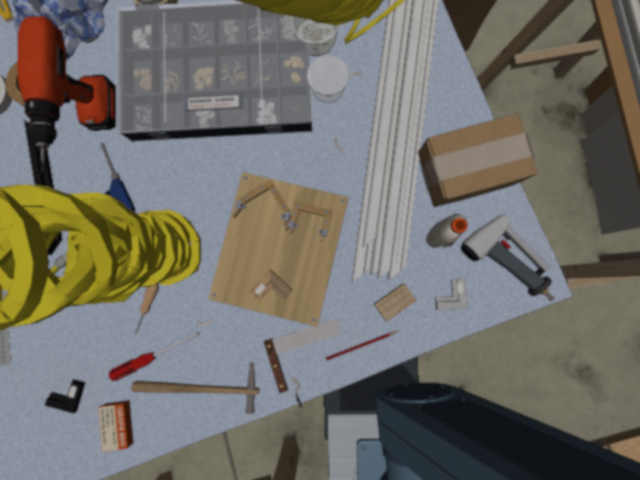

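The scene shows the board with the oak corner on its front half. In the top view the board corners are about (244,173), (349,197), (316,326) and (210,297). The oak is at about (270,285), and there are nests back-left (~262,195) and back-right (~312,218).

```bash
python3 - <<'E'
from h import *
b=cast('top0',[(244,173),(349,197),(316,326),(210,297)],.012); print(b.round(3)); c=b.mean(0); print('c',c)
fx=b[:2].mean(0)-b[2:].mean(0); print('yaw',np.arctan2(fx[1],fx[0]), np.linalg.norm(fx))
print('oak',cast('top0',[(270,285)],.03),'hose',cast('top0',[(200,245)],.1))
im=cv2.imread('pics/top0.png')[165:335,200:360]; cv2.imwrite('pics/crop0.png',cv2.resize(im,None,fx=3.5,fy=3.5,interpolation=cv2.INTER_CUBIC))
s=robot.state();d=robot.get_image('wrist');q=s['tool_rot'];T=R.from_quat(np.r_[q[1:],q[0]]).as_matrix();E=d['extrinsics']
print('cam in tool',(T.T@(E[:3,3]-s['tcp_pos'])).round(3),(T.T@E[:3,:3]).round(3).tolist(),d['mtx'].round(1).tolist(),T.round(3).tolist())
E
```

```text
[[0.655 0.328 0.012]
 [0.598 0.104 0.012]
 [0.329 0.179 0.012]
 [0.392 0.399 0.012]]
c [0.49353084 0.25245852 0.012     ]
yaw -0.2678894748387871 0.27535487818710647
oak [[0.41515309 0.2708468  0.03      ]] hose [[0.4939145  0.39531919 0.1       ]]
cam in tool [ 0.069  0.    -0.165] [[-0.001, 0.969, 0.249], [1.0, 0.001, 0.001], [0.0, 0.249, -0.969]] [[394.9, 0.0, 313.7], [0.0, 394.9, 238.9], [0.0, 0.0, 1.0]] [[0.963, 0.27, -0.0], [0.27, -0.963, 0.002], [0.0, -0.002, -1.0]]
```

View pics/crop0.png

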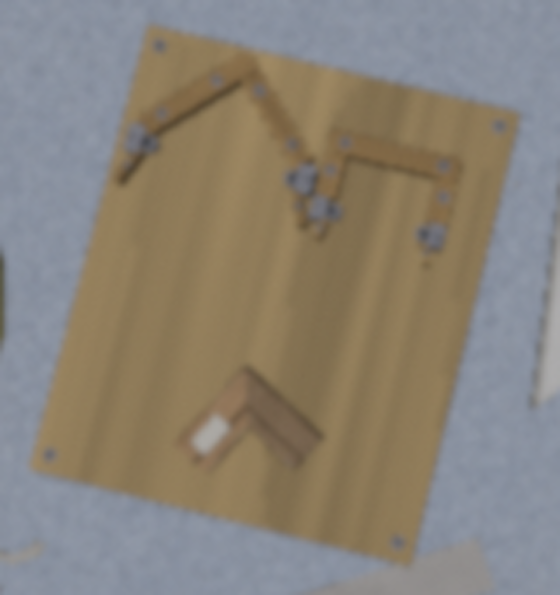

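The crop shows the right-angle nest back-left (apex at crop ~(245,55)) and the oak at ~(250,415), turned about 0.3 rad CCW from the board axis. The white label is on its left leg. I'll move over the board for a wrist view.

Emit:
play_rows:
  steps:
    - {"xyz":[56,-53,-8],"turn":[0,0,-0.18],"hand":1}
    - {"xyz":[112,-106,-16],"turn":[0,0,-0.36],"hand":1}
    - {"xyz":[168,-159,-24],"turn":[0,0,-0.54],"hand":0.5}
    - {"xyz":[224,-212,-32],"turn":[0,0,-0.72],"hand":0}
    - {"xyz":[280,-265,-40],"turn":[0,0,-0.9],"hand":0}

```text
clock: 0.78
tcp_pos: [0.3089, -0.2609, 0.251]
tool_rot: [0.0, 0.831, 0.556, 0.0]
force: [0.8, 0.1, 0.0]
gripper_width: 0.0676
gripper_force: 0.0
```

```bash
cat >> h.py <<'E'
def tool():
    s=robot.state();q=s['tool_rot'];return s,R.from_quat(np.r_[q[1:],q[0]]).as_matrix(),np.array(s['tcp_pos'])
def to(p,h):
    s,T,t=tool(); h0=np.arctan2(T[1,0],T[0,0]); print('now',s['clock'],t.round(4),'head',round(h0,3),'j',np.round(s['joint_pos'],2),'F',np.round(s['force'],1),'| move mm',(T.T@(np.array(p)-t)*1000).round(1),'turn z',round(-(h-h0),3))
E
python3 - <<'E'
from h import *
to([.44,.21,.25],2.4)
b=cast('scene0',[(165,300),(195,290),(205,270)],0);print(b)
for c in [(200,180),(200,235),(205,260)]: print(cast('scene0',[c],.1),cast('scene0',[c],.3))
E
```

```text
now 0.775 [ 0.3089 -0.2609  0.251 ] head 1.179 j [-0.98 -0.03  1.79  0.    1.38 -0.59] F [0.8 0.1 0. ] | move mm [485.3 -58.7   1.1] turn z -1.221
[[0.530017   0.48390253 0.        ]
 [0.53952513 0.42178498 0.        ]
 [0.61178934 0.37785424 0.        ]]
[[0.89416302 0.29009957 0.1       ]] [[0.3232918  0.45200693 0.3       ]]
[[0.57191834 0.39201697 0.1       ]] [[0.13462337 0.51167772 0.3       ]]
[[0.46124608 0.41770285 0.1       ]] [[0.06982677 0.52671634 0.3       ]]
```

Emit:
play_rows:
  steps:
    - {"xyz":[50,0,0],"turn":[0,0,-0.18],"hand":0}
    - {"xyz":[110,-5,0],"turn":[0,0,-0.36],"hand":0}
    - {"xyz":[165,-10,0],"turn":[0,0,-0.54],"hand":0}
    - {"xyz":[220,-20,0],"turn":[0,0,-0.72],"hand":0}
    - {"xyz":[275,-30,0],"turn":[0,0,-0.9],"hand":0}

```text
clock: 1.4
tcp_pos: [0.387, 0.0043, 0.2509]
tool_rot: [0.0, 0.506, 0.862, 0.0]
force: [1.5, 0.1, -0.3]
gripper_width: 0.0178
gripper_force: 0.0
```

```bash
python3 - <<'E'
from h import *
to([.44,.21,.25],2.4)
E
```

```text
now 1.4 [0.387  0.0043 0.2509] head 2.08 j [-0.28 -0.07  1.82 -0.    1.39 -0.79] F [ 1.5  0.1 -0.3] | move mm [153.9 146.5   0.9] turn z -0.32
```

Emit:
play_rows:
  steps:
    - {"xyz":[40,40,0],"turn":[0,0,-0.15],"hand":0}
    - {"xyz":[80,75,0],"turn":[0,0,-0.3],"hand":0}
    - {"xyz":[115,110,0],"turn":[0,0,-0.32],"hand":0}
    - {"xyz":[135,125,0],"turn":[0,0,-0.32],"hand":0}
    - {"xyz":[135,125,0],"turn":[0,0,-0.32],"hand":0}

```text
clock: 2.02
tcp_pos: [0.4311, 0.1824, 0.2504]
tool_rot: [-0.0, 0.364, 0.931, -0.0]
force: [0.0, -1.0, 0.3]
gripper_width: 0.0004
gripper_force: 0.0
```

```bash
python3 - <<'E'
from h import *
to([.44,.21,.25],2.4); snap('wrist','w1')
E
```

```text
now 2.025 [0.4311 0.1824 0.2504] head 2.397 j [ 0.16  0.09  1.67  0.    1.39 -0.67] F [ 0.  -1.   0.3] | move mm [12.2 26.3  0.4] turn z -0.003
```

View pics/w1.png

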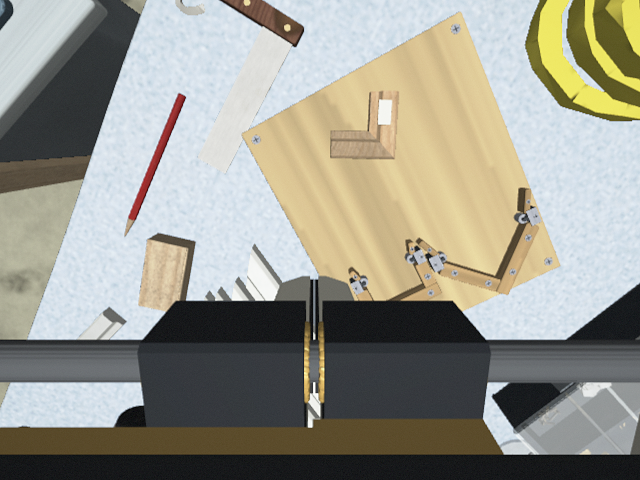

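The wrist view shows the oak apex near (397,158) with legs to (385,91) and (331,145). The right-angle nest apex is near (508,293), with its rollers at about (527,214) and (417,257). I'm enlarging both.

```bash
python3 - <<'E'
from h import *
im=cv2.imread('pics/w1.png')
a=cv2.resize(im[80:170,320:410],None,fx=4,fy=4,interpolation=cv2.INTER_CUBIC)
b=cv2.resize(im[180:300,405:565],None,fx=2.7,fy=2.7,interpolation=cv2.INTER_CUBIC)
c=np.zeros((360,800,3),np.uint8); c[:360,:360]=a; c[:324,364:364+432]=b; cv2.imwrite('pics/comp1.png',c)
E
```

```text
(no output)
```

View pics/comp1.png

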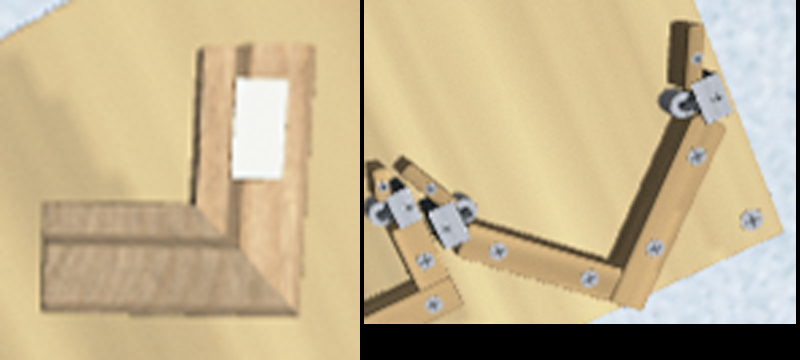

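```bash
python3 - <<'E'
from h import *
f='w1'
A=lambda x,y:(x/4+320,y/4+80)
B=lambda x,y:((x-364)/2.7+405,y/2.7+180)
s=cast(f,[(256,139),(456,29),(548,261)],.012); d=s[2]-s[1]; e=s[1]-s[0]
print('screws',s.round(4),np.linalg.norm(d),np.linalg.norm(e)); yaw=np.arctan2(d[1],d[0]); print('byaw',yaw,np.arctan2(e[1],e[0])-np.pi/2)
for z in(.012,.020,.026,.03): 
    p=cast(f,[A(299,313),A(43,313),A(315,44),A(193,206),A(43,203),A(204,47)],z)
    h=lambda a,b:np.arctan2(*(p[b]-p[a])[[1,0]])
    print(z,p[:,:2].round(4).tolist(),'len',np.linalg.norm(p[1]-p[0]).round(4),np.linalg.norm(p[2]-p[0]).round(4),'heads',h(0,1),h(0,2),h(3,4),h(3,5))
u=np.array([np.cos(yaw),np.sin(yaw)]);v=np.array([-u[1],u[0]])
ap=cast(f,[B(611,262)],.012)[0]; print('apex',ap)
p=cast(f,[B(612,262),B(680,118),B(612,262),B(470,221)],.012); print(p.round(4)[:,:2].tolist(),[np.arctan2(*(p[i+1]-p[i])[[1,0]])for i in(0,2)])
r=cast(f,[B(682,103),B(463,207)],.028); print('roll',[( (q-ap)[:2]@u,(q-ap)[:2]@v) for q in r])
print('exp apex along/lat of oak', (cast(f,[A(299,313)],.02)[0]-ap)[:2]@np.c_[u,v])
E
```

```text
screws [[0.343  0.186  0.012 ]
 [0.3987 0.3924 0.012 ]
 [0.6451 0.3264 0.012 ]] 0.25508013592455886 0.21380892597515552
byaw -0.26167610316585327 -0.2638027084150445
0.012 [[0.4507, 0.2751], [0.4072, 0.2279], [0.4045, 0.3187], [0.4131, 0.2725], [0.3874, 0.2458], [0.3868, 0.2986]] len 0.0642 0.0636 heads -2.3165226740391285 2.386105092100253 -2.3358156823178167 2.3584239360590553
0.02 [[0.4494, 0.2742], [0.4067, 0.2279], [0.404, 0.3169], [0.4124, 0.2716], [0.3873, 0.2454], [0.3867, 0.2972]] len 0.0629 0.0623 heads -2.3165226740391294 2.3861050921002525 -2.335815682317815 2.3584239360590553
0.026 [[0.4483, 0.2735], [0.4063, 0.2279], [0.4037, 0.3155], [0.412, 0.271], [0.3872, 0.2452], [0.3866, 0.2962]] len 0.062 0.0614 heads -2.3165226740391285 2.386105092100253 -2.3358156823178167 2.358423936059055
0.03 [[0.4476, 0.273], [0.406, 0.228], [0.4034, 0.3147], [0.4116, 0.2705], [0.3871, 0.245], [0.3866, 0.2955]] len 0.0614 0.0607 heads -2.3165226740391285 2.386105092100253 -2.3358156823178158 2.3584239360590544
apex [0.62246874 0.27510775 0.012     ]
[[0.6227, 0.2754], [0.5926, 0.3298], [0.6227, 0.2754], [0.5705, 0.2442]] [np.float64(2.076090352607685), np.float64(-2.603568761237133)]
roll [(np.float64(-0.05504486442694314), np.float64(0.0417263246184194)), (np.float64(-0.05568218715948371), np.float64(-0.04596314007028435))]
exp apex along/lat of oak [-0.1669757  -0.04569258]
```

```bash
python3 - <<'E'
from h import *
for z in(.1,.2,.3): print(z,cast('w1',[(527,50),(560,105),(600,120)],z)[:,:2].round(3).tolist())
to([.3886,.264,.11],2.38)
E
```

```text
0.1 [[0.441, 0.387], [0.49, 0.383], [0.52, 0.399]]
0.2 [[0.422, 0.337], [0.456, 0.334], [0.476, 0.345]]
0.3 [[0.403, 0.287], [0.421, 0.285], [0.432, 0.291]]
now 2.075 [0.431  0.1813 0.2505] head 2.396 j [ 0.16  0.09  1.67 -0.    1.39 -0.67] F [-0.2 -0.1  0.8] | move mm [ 87.2  32.2 140.5] turn z 0.016
```

Emit:
play_rows:
  steps:
    - {"xyz":[22,8,30],"turn":[0,0,0.016],"hand":0}
    - {"xyz":[50,18,70],"turn":[0,0,0.016],"hand":0}
    - {"xyz":[75,27,115],"turn":[0,0,0.016],"hand":0}
    - {"xyz":[87,32,140],"turn":[0,0,0.016],"hand":0}
    - {"xyz":[87,32,140],"turn":[0,0,0.016],"hand":0}

```text
clock: 2.7
tcp_pos: [0.3877, 0.2623, 0.1094]
tool_rot: [-0.002, 0.373, 0.928, -0.002]
force: [-0.2, 0.2, -0.2]
gripper_width: 0.0006
gripper_force: 0.0
```

```bash
python3 - <<'E'
from h import *
to([.3886,.264,.05],2.38); snap('wrist','w2')
E
```

```text
now 2.7 [0.3877 0.2623 0.1094] head 2.378 j [ 0.36  0.22  1.87 -0.    1.05 -0.45] F [-0.2  0.2 -0.2] | move mm [ 0.4  2.1 59.4] turn z -0.002
```

View pics/w2.png

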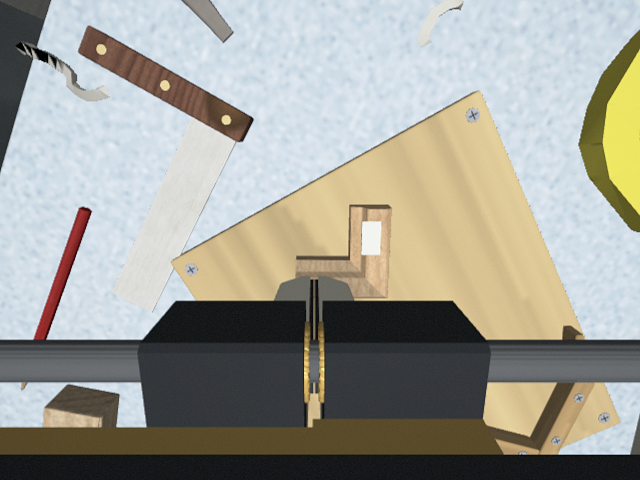

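The view shows the left leg from (350,205) to (390,206), the apex at ~(386,297) and the inside corner at ~(349,257). The fingertips are over the notch region at (280–352, 285).

```bash
python3 - <<'E'
from h import *
for n,a,b in [('label TL',(378.75,99.75),(362,221)),('label BR',(390.75,125),(380.5,255.5)),('endin',(371,91.75),(350,205)),('endout',(398.7,91),(390.5,206)),('apex',(394.75,158.25),(386.5,297)),('inside',(368.25,131.5),(349,257)),('screw',(456,29),(472.5,115)),('screwR',(256,139),(191,270))]:
    p,e=cross('w1',a,'w2',b); print(n,p.round(4),round(e,4))
p=cast('w2',[(349,257),(350,205)],.02); print('ins',p, np.arctan2(*(p[1]-p[0])[[1,0]]))
E
```

```text
label TL [0.3967 0.2964 0.0282] 0.0003
label BR [0.4214 0.2898 0.0299] 0.0003
endin [0.3863 0.2975 0.0163] 0.0012
endout [0.4036 0.3161 0.0222] 0.0007
apex [0.4481 0.2732 0.0253] 0.001
inside [0.4127 0.2721 0.0137] 0.0005
screw [0.3987 0.3934 0.0089] 0.0006
screwR [0.3433 0.1863 0.0144] 0.0001
ins [[0.41078243 0.27289799 0.02      ]
 [0.38515985 0.29730524 0.02      ]] 2.3804818618426085
```

Emit:
play_rows:
  steps:
    - {"xyz":[0,0,30],"turn":[0,0,0],"hand":0}
    - {"xyz":[0,0,60],"turn":[0,0,0],"hand":0}
    - {"xyz":[0,0,82],"turn":[0,0,0],"hand":0}
    - {"xyz":[0,0,88],"turn":[0,0,0],"hand":0}
    - {"xyz":[0,0,88],"turn":[0,0,0],"hand":0}

```text
clock: 3.38
tcp_pos: [0.3906, 0.2633, 0.0239]
tool_rot: [0.001, 0.373, 0.928, 0.0]
force: [-0.1, -0.6, -0.2]
gripper_width: 0.0004
gripper_force: 0.0
```

```bash
python3 - <<'E'
from h import *
to([.3886,.264,.0155],2.38); snap('scene','s2'); snap('wrist','w3')
to([.3886,.264,.0155],2.38)
E
```

```text
now 3.375 [0.3906 0.2633 0.0239] head 2.377 j [ 0.36  0.35  1.96 -0.    0.83 -0.45] F [-0.1 -0.6 -0.2] | move mm [ 1.9 -0.9  8.4] turn z -0.003
now 3.475 [0.3907 0.2637 0.0242] head 2.377 j [ 0.36  0.35  1.96 -0.    0.83 -0.45] F [ 1.   0.2 -0.6] | move mm [ 1.7 -1.2  8.7] turn z -0.003
```

Emit:
play_rows:
  steps:
    - {"xyz":[0,0,4],"turn":[0,0,0],"hand":0}
    - {"xyz":[0,0,8],"turn":[0,0,0],"hand":0}
    - {"xyz":[0,0,8],"turn":[0,0,0],"hand":0}
    - {"xyz":[0,0,8],"turn":[0,0,0],"hand":0}

```text
clock: 3.98
tcp_pos: [0.3893, 0.2636, 0.0149]
tool_rot: [-0.0, 0.373, 0.928, -0.0]
force: [-0.1, 0.8, 0.1]
gripper_width: 0.0004
gripper_force: 0.0
```

```bash
python3 - <<'E'
from h import *
snap('wrist','w4')
to([.412-.00543-.01104,.272+.00518-.01158,.0155],2.38)
E
```

```text
now 4.025 [0.3894 0.2636 0.0149] head 2.378 j [ 0.36  0.37  1.97  0.    0.8  -0.45] F [-0.   0.1  0.4] | move mm [-3.1  5.7 -0.6] turn z -0.002
```

View pics/w4.png

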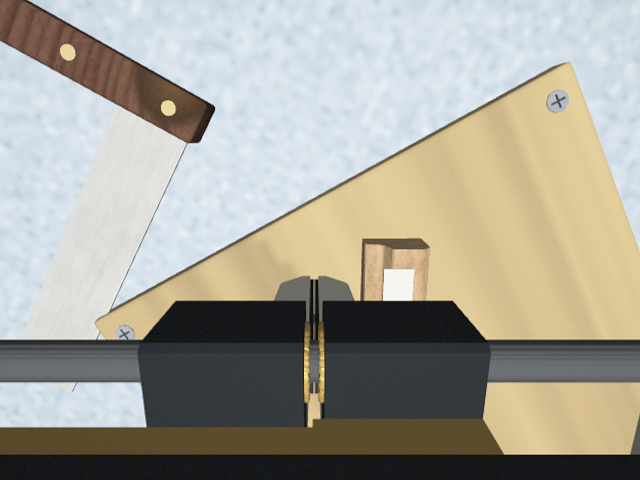

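The tips sit in the notch about 3 mm from the left leg's inner face (354 vs 362 px). Next I seat them and start pushing.

Emit:
play_rows:
  steps:
    - {"xyz":[-3,6,0],"turn":[0,0,0],"hand":0}
    - {"xyz":[-8,14,0],"turn":[0,0,0],"hand":0}
    - {"xyz":[-12,22,0],"turn":[0,0,0.02],"hand":0}
    - {"xyz":[-16.5,29.5,0],"turn":[0,0,0.04],"hand":0}
    - {"xyz":[-21,37,0],"turn":[0,0,0.06],"hand":0}

```text
clock: 4.65
tcp_pos: [0.4307, 0.2759, 0.0149]
tool_rot: [-0.0, 0.401, 0.916, -0.0]
force: [-1.4, -1.2, 0.4]
gripper_width: 0.0004
gripper_force: 0.9
```

```bash
python3 - <<'E'
from h import *
to([.5095,.2993,.015],2.09); snap('wrist','w5'); snap('top','t5')
a=cv2.imread('pics/w5.png')[200:360,240:640]; b=cv2.imread('pics/t5.png')[165:335,200:360]
c=np.zeros((510,800,3),np.uint8); c[:510,:480]=cv2.resize(b,(480,510),interpolation=2); c[:128,480:]=cv2.resize(a,(320,128)); cv2.imwrite('pics/comp5.png',c)
E
```

```text
now 4.65 [0.4307 0.2759 0.0149] head 2.316 j [ 0.35  0.42  1.87  0.    0.85 -0.39] F [-1.4 -1.2  0.4] | move mm [-36.3  73.7  -0.1] turn z 0.226
```

View pics/comp5.png

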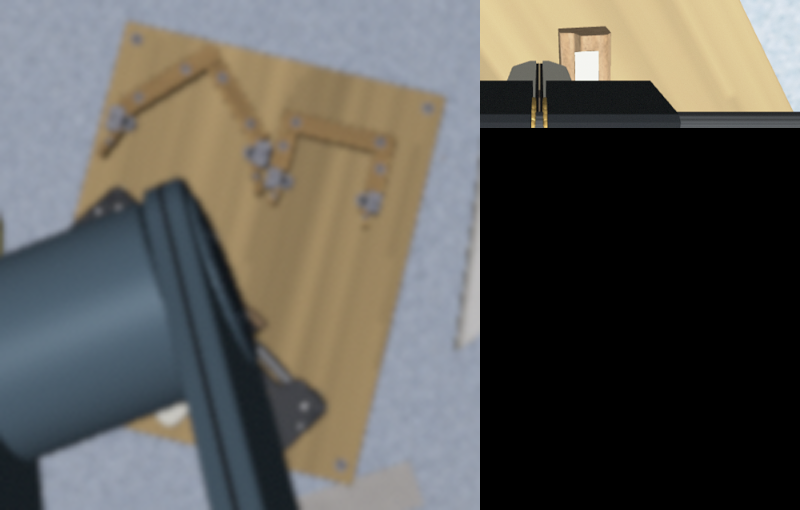

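The oak is moving with the fingers, its left leg still square to the tool (end at ~(580,28) in the composite). Continuing toward the mouth with the turn.

Emit:
play_rows:
  steps:
    - {"xyz":[-4,8,0],"turn":[0,0,0.025],"hand":0}
    - {"xyz":[-8,16,0],"turn":[0,0,0.05],"hand":0}
    - {"xyz":[-12,24,0],"turn":[0,0,0.08],"hand":0}
    - {"xyz":[-15,31,0],"turn":[0,0,0.11],"hand":0}
    - {"xyz":[-18,37,0],"turn":[0,0,0.14],"hand":0}

```text
clock: 5.38
tcp_pos: [0.47, 0.2879, 0.0149]
tool_rot: [-0.0, 0.464, 0.886, -0.0]
force: [-1.2, -0.6, 2.2]
gripper_width: 0.0003
gripper_force: 0.8
```

```bash
python3 - <<'E'
from h import *
to([.5095,.2993,.015],2.09); snap('wrist','w6')
E
```

```text
now 5.375 [0.47   0.2879 0.0149] head 2.176 j [ 0.35  0.48  1.77 -0.    0.89 -0.26] F [-1.2 -0.6  2.2] | move mm [-13.1  39.   -0.1] turn z 0.086
```

View pics/w6.png

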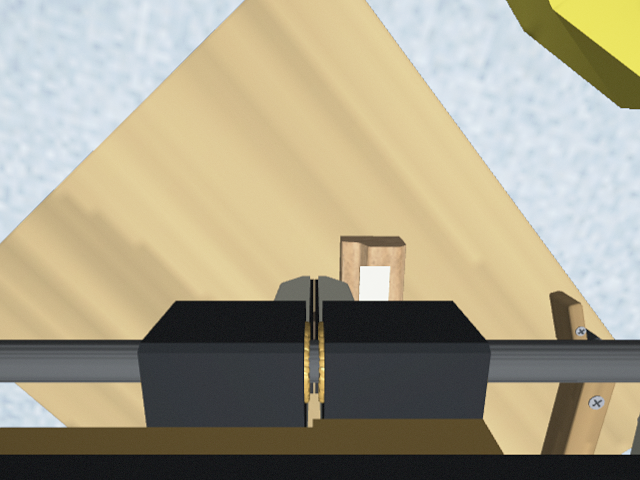

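Seated well: left leg vertical at x = 340–405, the nest's left cheek visible at (565,300).

Emit:
play_rows:
  steps:
    - {"xyz":[-3,8,0],"turn":[0,0,0.02],"hand":0}
    - {"xyz":[-6,16,0],"turn":[0,0,0.04],"hand":0}
    - {"xyz":[-9,24,0],"turn":[0,0,0.065],"hand":0}
    - {"xyz":[-11,32,0],"turn":[0,0,0.085],"hand":0}
    - {"xyz":[-13,38,0],"turn":[0,0,0.085],"hand":0}

```text
clock: 6.05
tcp_pos: [0.5087, 0.2989, 0.0149]
tool_rot: [-0.0, 0.501, 0.866, -0.0]
force: [-1.6, -0.4, 2.9]
gripper_width: 0.0005
gripper_force: 1.7
```

```bash
python3 - <<'E'
from h import *
to([.5694,.2832,.015],2.09); snap('wrist','w7');snap('scene','s7')
c=np.zeros((520,800,3),np.uint8)
c[:300,:400]=cv2.resize(cv2.imread('pics/w7.png'),(400,300),interpolation=3)
c[:390,405:795]=cv2.resize(cv2.imread('pics/s7.png')[230:330,210:310],(390,390),interpolation=2)
cv2.imwrite('pics/comp7.png',c)
E
```

```text
now 6.05 [0.5087 0.2989 0.0149] head 2.092 j [ 0.34  0.53  1.67  0.    0.94 -0.18] F [-1.6 -0.4  2.9] | move mm [-43.9  44.8  -0.1] turn z 0.002
```

View pics/comp7.png

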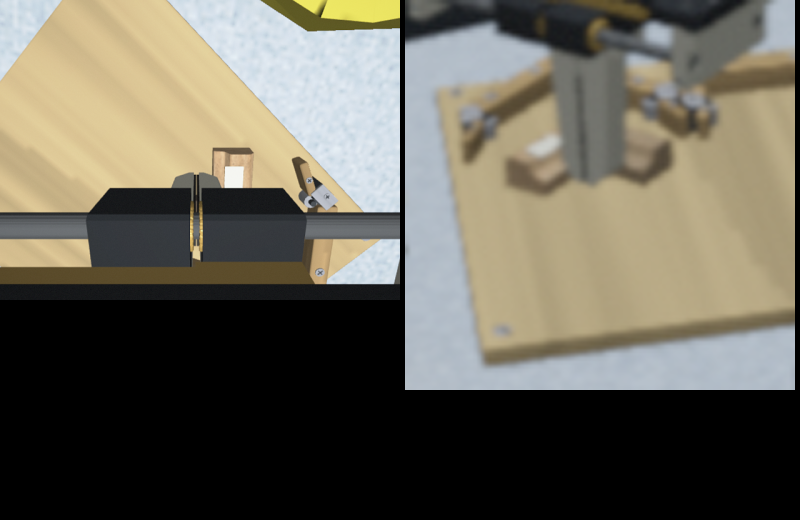

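The oak is square to the nest and in front of it; the left leg tip at (405,240) in full pixels lines up with the roller at (490,318) on the push diagonal. Pushing in.

Emit:
play_rows:
  steps:
    - {"xyz":[-6,6,0],"turn":[0,0,0],"hand":0}
    - {"xyz":[-12,12,0],"turn":[0,0,0],"hand":0}
    - {"xyz":[-18,18.5,0],"turn":[0,0,0],"hand":0}
    - {"xyz":[-24,24.5,0],"turn":[0,0,0],"hand":0}
    - {"xyz":[-28,28.5,0],"turn":[0,0,0],"hand":0}

```text
clock: 6.78
tcp_pos: [0.5475, 0.2884, 0.0149]
tool_rot: [0.0, 0.501, 0.866, 0.0]
force: [0.5, 0.0, 1.3]
gripper_width: 0.0004
gripper_force: 0.5
```

```bash
python3 - <<'E'
from h import *
to([.5694,.2832,.015],2.09)
E
```

```text
now 6.775 [0.5475 0.2884 0.0149] head 2.092 j [ 0.3   0.57  1.59  0.    0.97 -0.22] F [0.5 0.  1.3] | move mm [-15.4  16.4  -0.1] turn z 0.002
```

Emit:
play_rows:
  steps:
    - {"xyz":[-2,2,0],"turn":[0,0,0],"hand":0}
    - {"xyz":[-4,4,0],"turn":[0,0,0],"hand":0}
    - {"xyz":[-6,6,0],"turn":[0,0,0],"hand":0}
    - {"xyz":[-8,8,0],"turn":[0,0,0],"hand":0}

```text
clock: 7.28
tcp_pos: [0.5571, 0.2864, 0.0149]
tool_rot: [-0.001, 0.501, 0.866, 0.0]
force: [-4.0, 5.5, 2.1]
gripper_width: 0.0003
gripper_force: 3.4
```

Emit:
play_rows:
  steps:
    - {"xyz":[-1.5,1.5,0],"turn":[0,0,0],"hand":0}
    - {"xyz":[-3,3,0],"turn":[0,0,0],"hand":0}

```text
clock: 7.52
tcp_pos: [0.5589, 0.2865, 0.0148]
tool_rot: [-0.003, 0.501, 0.866, -0.0]
force: [-9.2, 9.6, 6.0]
gripper_width: 0.0004
gripper_force: 6.4
```

Emit:
play_rows:
  steps:
    - {"xyz":[-1.5,1.5,0],"turn":[0,0,0],"hand":0}
    - {"xyz":[-3,3,0],"turn":[0,0,0],"hand":0}

```text
clock: 7.78
tcp_pos: [0.5624, 0.2858, 0.0148]
tool_rot: [-0.003, 0.501, 0.866, -0.0]
force: [-5.5, 5.6, 3.4]
gripper_width: 0.0003
gripper_force: 4.0
```

```bash
python3 - <<'E'
from h import *
to([.5694,.2832,.015],2.09)
E
```

```text
now 7.775 [0.5624 0.2858 0.0148] head 2.093 j [ 0.29  0.59  1.56  0.    1.   -0.23] F [-5.5  5.6  3.4] | move mm [-5.7  4.8 -0.3] turn z 0.003
```

Emit:
play_rows:
  steps:
    - {"xyz":[-0.8,2.2,0],"turn":[0,0,0],"hand":0}
    - {"xyz":[-2.3,3.7,0],"turn":[0,0,0],"hand":0}

```text
clock: 8.02
tcp_pos: [0.5665, 0.2853, 0.0148]
tool_rot: [-0.004, 0.501, 0.866, -0.001]
force: [-13.8, 8.6, 8.0]
gripper_width: 0.0005
gripper_force: 7.5
```

Emit:
play_rows:
  steps:
    - {"xyz":[-1,1,0],"turn":[0,0,0],"hand":0}
    - {"xyz":[-2,2,0],"turn":[0,0,0],"hand":0}

```text
clock: 8.28
tcp_pos: [0.5669, 0.2855, 0.0145]
tool_rot: [-0.005, 0.501, 0.866, -0.002]
force: [-18.3, 12.5, 11.2]
gripper_width: 0.0005
gripper_force: 9.7
```

```bash
python3 - <<'E'
from h import *
to([.5694,.2832,.015],2.09);snap('wrist','w8');snap('top','t8');snap('scene','s8')
c=np.zeros((520,800,3),np.uint8)
c[:300,:400]=cv2.resize(cv2.imread('pics/w8.png')[200:380,320:560],(400,300),interpolation=3)
c[:390,405:795]=cv2.resize(cv2.imread('pics/s8.png')[230:330,210:310],(390,390),interpolation=2)
cv2.imwrite('pics/comp8.png',c)
E
```

```text
now 8.275 [0.5669 0.2855 0.0145] head 2.093 j [ 0.29  0.6   1.54  0.01  1.01 -0.24] F [-18.3  12.5  11.2] | move mm [-3.2  1.1 -0.5] turn z 0.003
```

View pics/comp8.png

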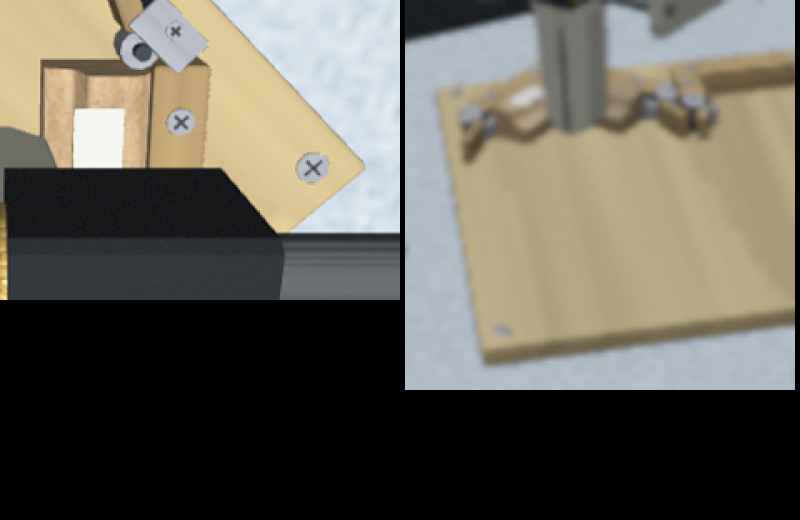

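The left leg lies against its batten with the roller (crop ~(137,48)) snapped in behind its end. Force rose to over 20 N without further motion, so it is home. I'm backing off along the diagonal and lifting to check the right side.

Emit:
play_rows:
  steps:
    - {"xyz":[4,-4,0],"turn":[0,0,0],"hand":0}
    - {"xyz":[9,-9,0],"turn":[0,0,0],"hand":0}
    - {"xyz":[11,-11,-15],"turn":[0,0,0],"hand":0}
    - {"xyz":[11,-11,-65],"turn":[0,0,0],"hand":0}
    - {"xyz":[11,-11,-110],"turn":[0,0,0],"hand":0}

```text
clock: 9.05
tcp_pos: [0.5586, 0.2862, 0.1274]
tool_rot: [0.001, 0.501, 0.866, 0.0]
force: [-0.0, -0.6, -0.3]
gripper_width: 0.0003
gripper_force: 0.0
```

```bash
python3 - <<'E'
from h import *
to([.50,.16,.25],2.09)
E
```

```text
now 9.05 [0.5586 0.2862 0.1274] head 2.092 j [ 0.3   0.46  1.46 -0.    1.21 -0.22] F [-0.  -0.6 -0.3] | move mm [ -80.4 -113.6 -122.7] turn z 0.002
```

Emit:
play_rows:
  steps:
    - {"xyz":[-20,5,-20],"turn":[0,0,0],"hand":0}
    - {"xyz":[-50,10,-45],"turn":[0,0,0],"hand":0}
    - {"xyz":[-90,18,-70],"turn":[0,0,0],"hand":0}
    - {"xyz":[-118,25,-80],"turn":[0,0,0],"hand":0}
    - {"xyz":[-118,25,-80],"turn":[0,0,0],"hand":0}

```text
clock: 9.68
tcp_pos: [0.6405, 0.1946, 0.2069]
tool_rot: [0.002, 0.502, 0.865, 0.001]
force: [-0.0, 0.1, -1.0]
gripper_width: 0.0005
gripper_force: 0.0
```

```bash
python3 - <<'E'
from h import *
to([.5,.1,.25],2.09);snap('wrist','w9')
cv2.imwrite('pics/comp9.png',cv2.resize(cv2.imread('pics/w9.png')[60:300,200:520],(800,600),interpolation=3))
E
```

```text
now 9.675 [0.6405 0.1946 0.2069] head 2.09 j [ 0.13  0.48  1.24 -0.    1.42 -0.39] F [-0.   0.1 -1. ] | move mm [ -12.6 -168.8  -43.6] turn z -0.0
```

View pics/comp9.png

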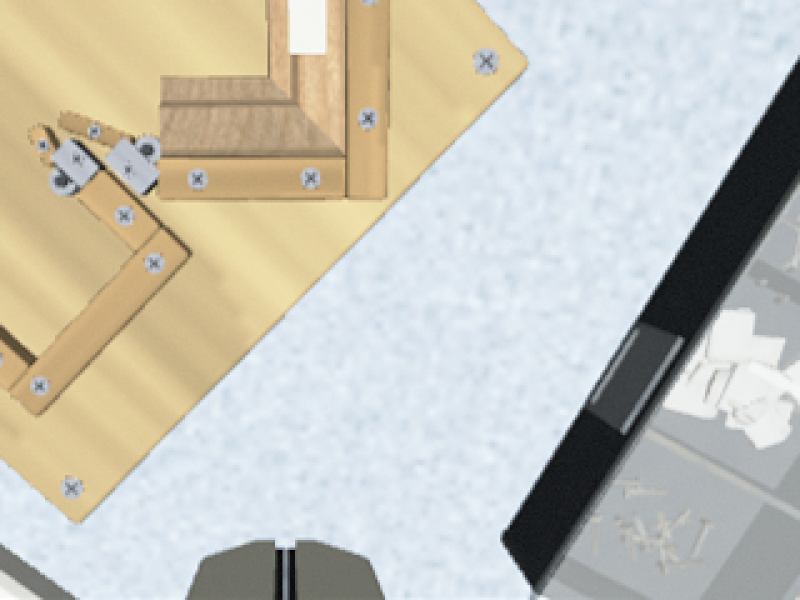

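The oak's outer faces lie flush on both battens, with the right roller at (148,148) behind the leg end at x = 160. The job is done, so I'm handing it in.

```bash
python3 -c "
from plant import robot
print(robot.close_job())"
```

```text
the job is handed in; nothing more can be done
None
```

The oak corner is home in the right-angle nest with both rollers snapped in behind its legs, and the job is handed in after about 10 s on the robot clock; I viewed 12 pictures, two over the limit of 10.

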